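Push a stuck shaft coupling up out of its seat

TASK

The shaft coupling is stuck in the blue raised fixture. Reach under the fixture with the red C-shaped push-out tool, feel gently for the access hole with its pin, and push the coupling up from below until about half of it shows above the block; stand the tool back upright on the counter, then lift the coupling out and stand it upright in the grey tray. Do not force the tool against the fixture and leave the other things alone.

Things in the scene. Friction and masses are not known exactly. Their poses are not given: they have to be found in the camera images.
- fixture: Fixed raised fixture; origin on the counter under the bore's axis, z up. Blue block, 60 mm along x, 112 mm along y, underside 70 mm and top 110 mm above the counter, on two legs at its +y and -y ends (84 mm free between them; bolted feet out to y = 82 mm). Open underneath along x from both sides. An upright 30 mm bore holds the coupling
- access (a point): Point on the bore's axis at the fixture's underside, 70 mm up; axes as the fixture's. The bore's floor is a 6 mm plate (70 to 76 mm up) with one round 16 mm access hole that cannot be seen: its centre is 6.5 mm off the bore's axis, in any direction, different each time, so it must be felt for with the pin. The plate does not move under light pushes
- seat (a point): Centre of the bore's mouth, on the top face of the fixture, 110 mm above the counter; axes as the fixture's. Three sprung plungers in the bore, 9 mm below its mouth, grip the coupling by friction (about 5 to 9 N in all), so it stays at the height to which it is pushed; beyond 24 mm of rise they lose it
- coupling_center (a point): Centre of the shaft coupling, a solid light-metal cylinder of 29 mm diameter and 30 mm height, z along its axis, about 0.09 kg. At the start it stands on the bore's floor, its top 4 mm below the fixture's top face
- pusher_handle (a point): Middle of the grip of the red C-shaped push-out tool: a black upright square bar, 18 x 18 mm, 45 mm tall, at the tool's top, 150 mm above the underside of its foot and exactly above the pin's tip. Axes: x from the upright back towards the open throat, z up; grip it across its y. About 0.35 kg; it stands on its foot on the counter
- pusher_tip (a point): Tip of the tool's upturned pin (steel, 6 mm thick, flat end), 44 mm above the foot's underside, 106 mm below the middle of the grip; axes as the grip's. Foot 10 mm thick, 36 mm wide, from x = -62 to +50 mm of the pin, its front end (x > 24 mm) 56 mm wide; upright back x = -58 to -46 mm; upper arm's underside 71 mm above the tip
- tray: Grey open tray fixed to the counter, 110 mm along its x and 140 mm along its y, 20 mm high, walls and floor 4 mm thick; origin on the counter under its centre
- bearing: Loose ball bearing, 35 mm diameter, 11 mm high, a bystander; origin at its underside
- encoder: Loose black rotary encoder, 39 x 49 x 47 mm, a bystander; origin at its underside
- marker: Loose marker pen with blue cap, 133 mm long, lying along its own y, a bystander; origin at its underside
Not all that is in view belongs to the job. What is meant by the part that bears pusher_handle is not green or turquoise, and is the larger of those in its own colour.

How it is judged (in metres and radians):
On the way, in this order (a step that is already met when the one before it is completed fails the run):
1. the coupling, still upright in the bore, is pushed up at least 12 mm by the tool from below (z of coupling_center in the frame of fixture above 0.103 m and horizontal distance between coupling_center and seat below 0.006 m and contact force between pusher and coupling above 0.5 N and z of pusher_tip in the frame of fixture above 0.08 m), for 0.1 s.
2. the tool stands on the counter again while the coupling stands proud in the bore (z of coupling_center in the frame of fixture above 0.101 m and horizontal distance between coupling_center and seat below 0.006 m and height (world z) of pusher_tip below 0.049 m and angle between pusher_tip's own z axis and vertical below 0.1 rad and contact force between pusher and the fingers below 0.3 N), for 0.2 s.
At the end, for the whole second after the job is handed in: The coupling stands upright (within 0.15 rad) and at rest on the tray's floor, inside its walls; the push-out tool stands upright (within 0.1 rad) on its foot on the counter, at rest (x of coupling_center in the frame of tray between -0.04 and 0.04 m and y of coupling_center in the frame of tray between -0.055 and 0.055 m and height (world z) of coupling_center below 0.023 m and angle between coupling_center's own z axis and vertical below 0.15 rad and linear speed of each of coupling, pusher below 0.02 m/s and height (world z) of pusher_tip below 0.049 m and angle between pusher_tip's own z axis and vertical below 0.1 rad); the robot touches nothing.
It fails at once if the tool is forced against the fixture with more than 40 N (contact force between pusher and fixture above 40 N).
It fails at once if the bearing, encoder or marker is moved more than 20 mm (distance of any of bearing, encoder, marker from where it was at the start of the episode above 0.02 m).
It also fails if it takes over 72 s, if anything falls off the work surface, if the arm or the gripper's body presses on something with over 40 N, if the wrist force passes 120 N, or if a joint passes its speed limit or range.

ROBOT

A 6-joint arm with a two-finger parallel gripper is mounted at the origin on a cart in front of the work surface, level with it; the furniture and walls round the work are solid. World frame = base frame: x ahead of the robot, y to its left, z up, the work surface at z = 0. Lengths are in m, angles in degrees, forces in N, time in s.
With the tool pointing down it reaches from about 0.35 to 0.875 m from the base axis. Payload 4.2 kg.
Tool frame: the origin (TCP) lies on the centre line of the jaws, within the pads' length; the fingertips stand tip_reach ahead of it and the grasp point (between the pads) is the TCP (tip_reach is the distance from the TCP to the fingertips, in m); z points along the fingers, y is the line along which they close (so a half turn about z gives the same grasp; the last joint's range is limited). The gripper opens to 87 mm and grips with 3 to 60 N. Pads are 19 mm wide; open, the fingers measure 117 mm over their backs; the gripper's body (75 mm by 190 mm) begins 51 mm behind the grasp point.
Start: joints at [88.671, 22.042, 0.453, 0, -68.411, -14.817], TCP at [0.174, 0.6, 0.242] pointing down, gripper open.
Joint ranges: [-179.83, 179.83], [-69.29, 118.12], [-61.27, 80.66], [-181.25, 117.63], [-171.15, -9.14], [-177.46, 177.46]. Speed limits (degrees/s): [159.86, 159.86, 180, 180, 180, 180].

INTERFACE

Orientations are given as a 3x3 rotation matrix whose columns are the frame's x, y, z axes.
In Python, from station import sense, capture, finish_job, tip_reach gives the robot as it stands.
- The arm moves only by the tool arm_command, never from a script. Its argument "deltas" is a list of rows, each a list of 7 numbers: the turn, a rotation vector about the tool's x, y, z in rad, then the shift along the tool's x, y, z in cm, then the closure, from -1 (fully open) to 1 (shut), so that 0 is half open. In form: [[rx, ry, rz, dx, dy, dz, hand], ...]. A call has 1 to 8 rows; each row is the pose to reach, as a shift and turn from the pose commanded when the call began, along the tool's axes at that moment; what a row does not reach only later rows make up. A row lasts 1/12 s, in which the tool goes at most 41.7 mm and 7.16 degrees, less where a joint would pass 70% of its speed; a pose out of reach is approached as far as the arm can. A call with a gripper value outside its range is refused whole. The fingers move at their own pace and stop on an object; the grip force is fixed at half the most. Time passes only in rows, so rows that repeat a pose let the fingers close. It gives the time, the measured TCP pose, the force, the opening and the grip force at its end, in the units of the state.
- sense(): the state, without advancing time (a new reading comes with each control period).
- capture(name): name is "scene" or "side" or "wrist"; returns a dict with "pixels" (480x640x3 uint8, blue, green, red), "fovy" (degrees; the focal length in pixels is half the picture's height over the tangent of half this angle, whatever the lens; pixels are square), "cx", "cy" (the principal point, pixels), "rvec" (rotation vector, rad) and "tvec" (3), from world to camera coordinates, as OpenCV has them. Camera axes: x right, y down, z forward; pixel columns grow to the right and rows downward; lengths in m; the calibration is good to about 2 mm. A picture is of the moment at which its call begins. There is no depth.
- finish_job(): hands the job in; it is judged then, once.
The state is a dict: "time_s": time; "joints": joint angles; "joint_velocities": joint speeds; "effort": joint torques, N m; "tcp_pos": TCP position; "ee_rot": TCP orientation; "wrist_force": force on the tool from outside, world axes, zero at the start; "moment": the same for the moment, N m; "gripper_width": opening from 0.0 (shut) to 1.0 (fully open); "gripper_force": force on a finger pad.
Only numpy, scipy, OpenCV 4.12 (cv2) and the standard library are available. Lean on these libraries where they do the work, as an engineer would, in place of code of your own. Each camera call takes 0.05 s, during which the arm holds its last target. There are 200 camera calls.

## Working session

There is one attempt and no reset: what is moved stays moved. The work goes in short steps, Python scripts to look and compute and a tool call to move; the robot and the scene stay as the last step left them, time stands still between calls to the robot, and variables do not carry over. Pictures are saved under pics/ and viewed, at most 10 in all, crops included, and the job is handed in when it is done.

Besides the shell and the picture viewer there is one more tool, called after "Call:" by a JSON object that holds its "fn" and its "kwargs". arm_command: Moves the arm, as the interface text tells. Its arguments: {"type":"object","properties":{"deltas":{"type":"array"}},"required":["deltas"]}

```bash
ls; mkdir -p pics; python3 - <<'E'
from station import sense,capture,tip_reach
import cv2,numpy as np
print(tip_reach);s=sense();print({k:np.round(v,3).tolist() for k,v in s.items()})
for n in("scene","side"):
    c=capture(n);cv2.imwrite(f"pics/{n}0.png",c["pixels"]);print(n,c["fovy"],c["cx"],c["cy"],c["rvec"],c["tvec"])
    R=cv2.Rodrigues(np.array(c["rvec"],float))[0];print(-R.T@np.array(c["tvec"]).ravel())
E
```

```text
pics
0.019
{'time_s': 0.0, 'joints': [88.674, 22.09, 0.381, -0.03, -68.411, -14.815], 'joint_velocities': [-0.038, 0.109, 0.061, -0.033, -0.056, -0.003], 'effort': [-0.0, -39.067, 18.741, 4.22, 0.011, -0.0], 'tcp_pos': [0.174, 0.6, 0.24], 'ee_rot': [[0.961, -0.278, -0.001], [-0.278, -0.961, -0.002], [0.0, 0.002, -1.0]], 'wrist_force': [-0.089, -0.471, 0.095], 'moment': [0.008, 0.029, -0.018], 'gripper_force': 0.0, 'gripper_width': 0.998}
scene 49.74903166803716 315.3167351895806 238.94249158532298 [ 2.19955971 -0.50991267  0.22636536] [-0.45589362  0.253232    1.12379937]
[ 0.1099574  -0.84902831  0.89551705]
side 44.02526006012535 317.53263671537786 238.29974059068695 [ 2.09321088 -0.04000405  0.05369205] [-0.51207475  0.14049306  1.38828941]
[ 0.43586856 -1.15661641  0.82556855]
```

View pics/scene0.png

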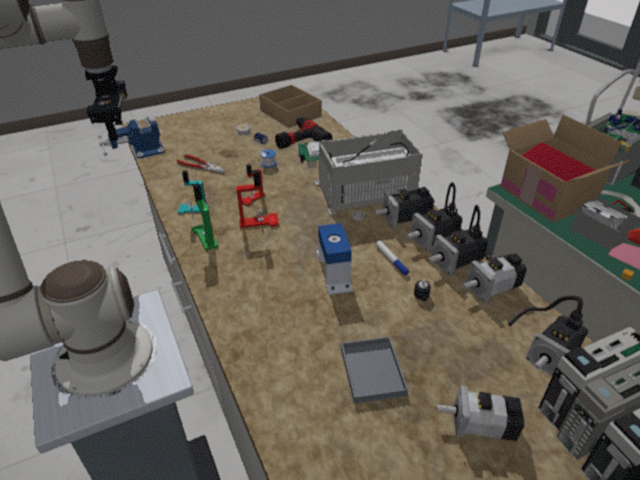

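View pics/side0.png

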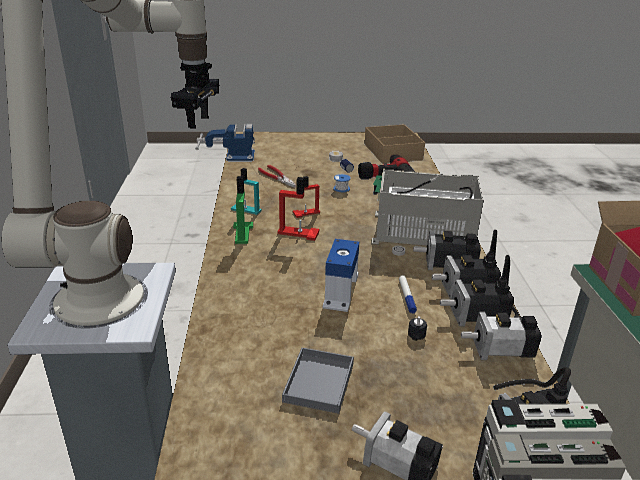

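The scene picture shows the fixture at about (335,258), the tray at (374,370), the marker at (393,257), the encoder (black) at (423,290) and the bearing probably at (357,215). What could be taken for the tool: red C-tool, near (258,205) in scene and (298,212) in side; a second, smaller red one behind it; green (205,215); turquoise (190,195). Next is a close crop of the reds.

```bash
python3 - <<'E'
import cv2,numpy as np
a=cv2.imread("pics/scene0.png")[155:240,170:290];b=cv2.imread("pics/side0.png")[165:250,225:335]
f=lambda i:cv2.resize(i,(800,300) if 0 else None,fx=5,fy=5,interpolation=cv2.INTER_CUBIC)
a=cv2.resize(a,None,fx=6.6,fy=6.6,interpolation=cv2.INTER_CUBIC)
cv2.imwrite("pics/c1.png",a)
b=cv2.resize(b,None,fx=7,fy=7,interpolation=cv2.INTER_CUBIC);cv2.imwrite("pics/c2.png",b)
E
```

```text
(no output)
```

View pics/c1.png

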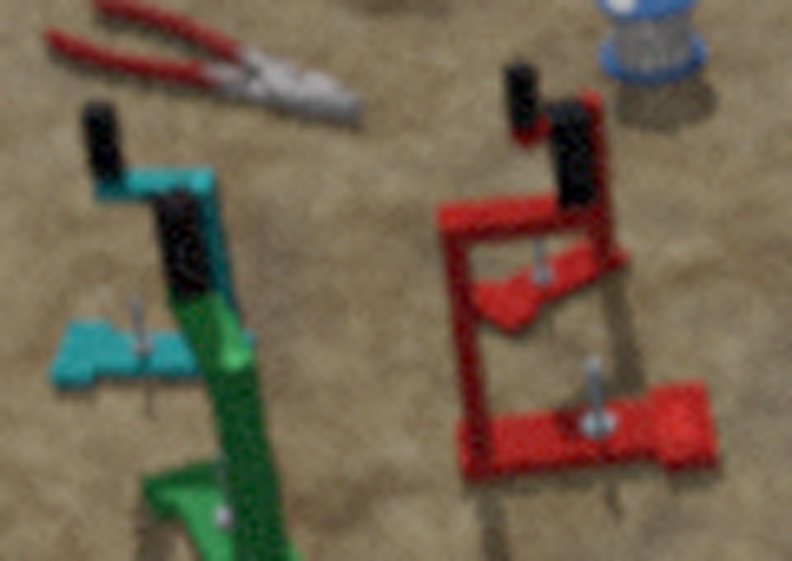

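View pics/c2.png

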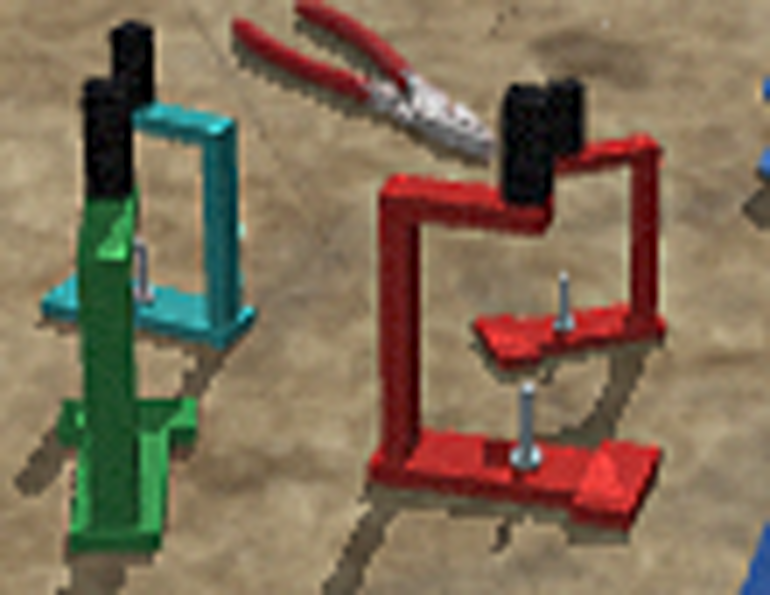

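Side crop: the near red tool has its pin tip at (527,386), grip middle at (527,142) and open throat towards image right. The other red one, behind it, is clearly smaller, so I choose the near red tool. I'll fit poses by silhouette.

```bash
cat > h.py <<'E'
import cv2,numpy as np
from scipy.optimize import least_squares,minimize
def cam(c):
    f=240/np.tan(np.radians(c["fovy"])/2);K=np.array([[f,0,c["cx"]],[0,f,c["cy"]],[0,0,1.]])
    return K,np.array(c["rvec"],float).ravel(),np.array(c["tvec"],float).ravel()
def proj(P,C): return cv2.projectPoints(np.asarray(P,float).reshape(-1,3),C[1],C[2],C[0],None)[0].reshape(-1,2)
def place(L,p):
    c,s=np.cos(p[2]),np.sin(p[2]);L=np.asarray(L,float);return L@np.array([[c,s,0],[-s,c,0],[0,0,1]])+[p[0],p[1],0]
def box(x0,x1,y0,y1,z0,z1): return [[x,y,z] for x in(x0,x1) for y in(y0,y1) for z in(z0,z1)]
S=6
def render(boxes,p,C):
    m=np.zeros((480*S,640*S),np.uint8)
    for b in boxes:
        q=(proj(place(b,p),C)+.5)*S-.5
        cv2.fillConvexPoly(m,cv2.convexHull((q*16).astype(np.int32)),1,shift=4)
    return m
def blob(img,lo,hi,seed):
    hsv=cv2.cvtColor(img,cv2.COLOR_BGR2HSV);m=np.zeros(img.shape[:2],np.uint8)
    big=cv2.resize(hsv,None,fx=1,fy=1)
    m=cv2.inRange(hsv,lo,hi)
    if lo[0]==0: m|=cv2.inRange(hsv,(170,lo[1],lo[2]),(180,255,255))
    n,l=cv2.connectedComponents(m);return np.uint8(l==l[seed[1],seed[0]])
def fit(boxes,masks,cams,p0,hull=False,step=(.01,.01,.1)):
    M=[]
    for m in masks:
        b=cv2.resize(m*255,None,fx=S,fy=S,interpolation=cv2.INTER_LINEAR)>127;b=b.astype(np.uint8)
        if hull:
            pts=cv2.findNonZero(b);b=np.zeros_like(b);cv2.fillConvexPoly(b,cv2.convexHull(pts),1)
        M.append(b)
    def cost(p):
        t=0
        for b,C in zip(M,cams):
            r=render(boxes,p,C);t+=1-(b&r).sum()/(b|r).sum()
        return t
    p0=np.array(p0,float);sim=np.array([p0]+[p0+np.eye(3)[i]*step[i] for i in range(3)])
    o=minimize(cost,p0,method="Nelder-Mead",options=dict(initial_simplex=sim,xatol=1e-4,fatol=1e-4,maxfev=120))
    return o.x,o.fun
TOOL=[box(-.062,.024,-.018,.018,0,.010),box(.024,.05,-.028,.028,0,.01),box(-.058,-.046,-.009,.009,.01,.127),box(-.058,.009,-.009,.009,.115,.127)]
HAND=[box(-.009,.009,-.009,.009,.1275,.1725)]
BLOCK=[box(-.03,.03,-.056,.056,.07,.11)]
TRAY=[box(-.055,.055,-.07,.07,0,.02)]
def pts_fit(L,cams,uvs,p0):
    L=np.asarray(L,float)
    g=lambda p:np.concatenate([(proj(place(L[i],p),C)-u).ravel() for (i,u),C in zip(uvs,cams)])
    o=least_squares(g,p0);return o.x,np.abs(o.fun).max()
def ray(uv,C,z):
    R=cv2.Rodrigues(C[1])[0];d=R.T@np.linalg.inv(C[0])@[*uv,1];o=-R.T@C[2];return o+d*(z-o[2])/d[2]
E
python3 - <<'E'
from h import *
from station import capture
cs=[capture("scene"),capture("side")];C=[cam(c) for c in cs];I=[c["pixels"] for c in cs]
# tool from points
L=[[0,0,.044],[0,0,.15],[.05,-.028,0],[.05,.028,.01],[-.062,-.018,0]]
u=[([0,1,2,4],np.array([[259.8,209.8],[257.1,178.5],[278.6,225],[240.9,227.4]])),(list(range(5)),np.array([[300.3,220.1],[300.3,185.3],[314.7,240.7],[319.3,229.6],[277.9,235]]))]
a=ray(u[1][1][0],C[1],.044)
p=min((pts_fit(L,C,u,[a[0],a[1],y]) for y in(-1,0,1)),key=lambda t:t[1]);print("tool pts",p)
m=[blob(I[0],(0,120,60),(8,255,255),(262,221)),blob(I[1],(0,120,60),(8,255,255),(292,231))]
print([x.sum() for x in m],"tool sil",fit(TOOL,m,C,p[0],step=(.004,.004,.05)))
b=[blob(I[0],(100,100,30),(125,255,255),(325,245)),blob(I[1],(100,100,30),(125,255,255),(335,262))]
a=ray((333,240),C[0],.11);print([x.sum() for x in b],a)
for y in(0,.4,.8,1.2,-.4): print("fix",y,fit(BLOCK,b,C,[a[0],a[1],y],hull=True))
for n,uv in dict(tray=(374,368),bearing=(357,217),enc=(423,295),mark1=(379,243),mark2=(407,272),small=(261,196),green=(205,245),crate=(330,205)).items(): print(n,ray(uv,C[0],0).round(3))
A=cv2.resize(I[0][335:410,330:415],None,fx=4.7,fy=4.7,interpolation=cv2.INTER_CUBIC)
B=cv2.resize(I[1][340:415,275:360],None,fx=4.7,fy=4.7,interpolation=cv2.INTER_CUBIC)
cv2.imwrite("pics/tray.png",np.hstack([A,B]))
E
```

```text
tool pts (array([ 0.47828009,  0.29963512, -0.28423774]), np.float64(1.2305165199868497))
[np.uint64(835), np.uint64(682)] tool sil (array([ 0.47677252,  0.30166925, -0.28095098]), np.float64(0.46072216244890696))
[np.uint64(926), np.uint64(943)] [0.56120045 0.01251596 0.11      ]
fix 0 (array([ 0.57099507,  0.02770576, -0.26437477]), np.float64(0.13132669032131083))
fix 0.4 (array([ 0.57096703,  0.02773314, -0.26495923]), np.float64(0.13124584540495388))
fix 0.8 (array([ 0.57104553,  0.02767731, -0.26273375]), np.float64(0.13145535136708963))
fix 1.2 (array([ 0.57098997,  0.02770997, -0.26387163]), np.float64(0.13144231136106765))
fix -0.4 (array([ 0.57096015,  0.02771546, -0.26460732]), np.float64(0.13140073701487187))
tray [ 0.505 -0.286  0.   ]
bearing [0.736 0.196 0.   ]
enc [ 0.722 -0.153 -0.   ]
mark1 [0.73  0.065 0.   ]
mark2 [ 0.733 -0.067  0.   ]
small [0.525 0.425 0.   ]
green [0.302 0.271 0.   ]
crate [0.693 0.286 0.   ]
```

View pics/tray.png

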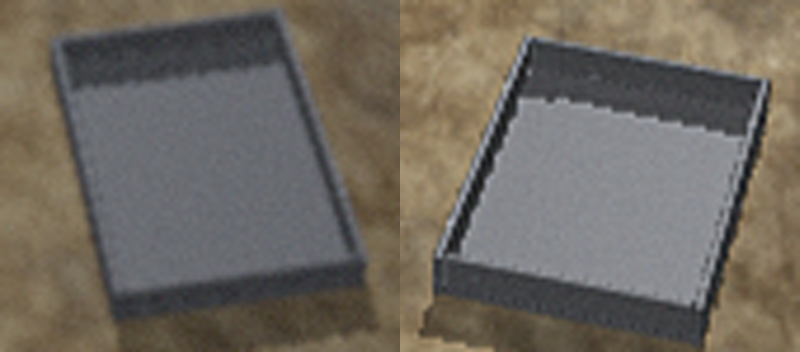

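Tray crop: top rim corners in the scene half at (55,40), (283,10), (365,262), (112,292); all empty inside. The tool's x is nearly aligned with the gripper's x and the fixture's x. I'll move over the tool.

Call:
{"fn": "arm_command", "kwargs": {"deltas": [[0,0,0,3.5,1.9,-1,-1],[0,0,0,7,3.8,-2,-1],[0,0,0,10.5,5.7,-3,-1],[0,0,0,14,7.6,-4,-1],[0,0,0,17.5,9.5,-5,-1],[0,0,0,21,11.4,-6,-1],[0,0,0,24.5,13.3,-6,-1],[0,0,0,28,15.2,-6,-1]]}}

```text
time_s: 0.87
tcp_pos: [0.4016, 0.3751, 0.3025]
ee_rot: [[0.961, -0.278, 0.001], [-0.278, -0.961, 0.002], [0.0, -0.002, -1.0]]
wrist_force: [1.4, -0.1, 0.4]
gripper_width: 1.0
gripper_force: 0.0
```

Call:
{"fn": "arm_command", "kwargs": {"deltas": [[0,0,0,3.5,1.9,0,-1],[0,0,0,7,3.8,0,-1],[0,0,0,9.4,5.2,0,-1],[0,0,0,9.4,5.2,0,-1],[0,0,0,9.4,5.2,0,-1]]}}

```text
time_s: 1.28
tcp_pos: [0.4771, 0.299, 0.3011]
ee_rot: [[0.96, -0.281, -0.001], [-0.281, -0.96, -0.0], [-0.001, 0.001, -1.0]]
wrist_force: [-1.0, 0.5, 0.1]
gripper_width: 1.002
gripper_force: 0.0
```

```bash
python3 - <<'E'
from h import *
from station import capture,sense
s=sense();print(s["time_s"],np.round(s["tcp_pos"],4),np.round(s["ee_rot"],3))
c=capture("wrist");C=cam(c);I=c["pixels"];cv2.imwrite("pics/w1.png",I)
R=cv2.Rodrigues(C[1])[0];print("cam",-R.T@C[2],R[2])
print(proj(place([[0,0,.15],[0,0,.1725],[0,0,.044],[.05,-.028,.01],[.05,.028,.01]],[.4768,.3017,-.281]),C).round(1))
print(proj(place(BLOCK[0],[.571,.0277,-.264]),C).round(1))
D=cam(capture("scene"))
q=np.array([[55,40],[283,10],[365,262],[112,292]])/4.7+[330,335]
X=np.array([ray(u,D,.02) for u in q]);print(X.round(4),X.mean(0))
E
```

```text
1.2833 [0.4771 0.299  0.3011] [[ 0.96  -0.281 -0.001]
 [-0.281 -0.96  -0.   ]
 [-0.001  0.001 -1.   ]]
cam [0.54674772 0.27804509 0.44387245] [-0.25860337  0.07509877 -0.96305995]
[[316.4 228.4]
 [316.1 236.2]
 [317.4 202.9]
 [343.7 150.6]
 [291.  150.8]]
[[658.   49. ]
 [700.8  39.1]
 [527.3  52. ]
 [553.5  42.5]
 [673.2 -31. ]
 [720.3 -52.1]
 [536.  -27.7]
 [564.8 -48.4]]
[[ 0.467  -0.2128  0.02  ]
 [ 0.5699 -0.244   0.02  ]
 [ 0.5276 -0.3755  0.02  ]
 [ 0.4254 -0.3413  0.02  ]] [ 0.49750564 -0.2934025   0.02      ]
```

View pics/w1.png

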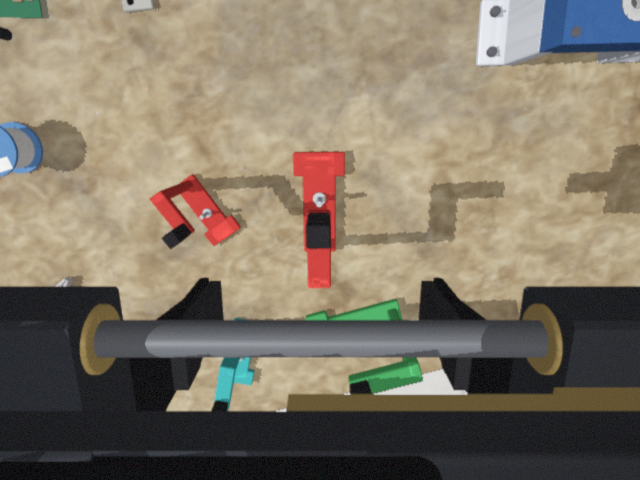

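The wrist view shows the large red tool straight below, with its pin at (319,198), grip at (318,230) and foot front corners at (293,152) and (345,152). This matches the fit to within about 2 mm. I'll descend and grip.

Call:
{"fn": "arm_command", "kwargs": {"deltas": [[0,0,0,0.05,0,3.5,-1],[0,0,0,0.05,0,7,-1],[0,0,0,0.05,0,10,-1],[0,0,0,0.05,0,12.5,-1],[0,0,0,0.05,0,14,-1],[0,0,0,0.05,0,14.9,-1],[0,0,0,0.05,0,14.9,-1],[0,0,0,0.05,0,14.9,-1]]}}

```text
time_s: 2.05
tcp_pos: [0.4767, 0.3012, 0.153]
ee_rot: [[0.961, -0.276, 0.001], [-0.276, -0.961, 0.0], [0.001, -0.0, -1.0]]
wrist_force: [0.7, 0.6, 0.7]
gripper_width: 1.002
gripper_force: 0.0
```

Call:
{"fn": "arm_command", "kwargs": {"deltas": [[0,0,0,0,0,0,0.6],[0,0,0,0,0,0,1],[0,0,0,0,0,0,1],[0,0,0,0,0,0,1],[0,0,0,0,0,0,1],[0,0,0,0,0,0,1],[0,0,0,0,0,0,1],[0,0,0,0,0,0,1]]}}

```text
time_s: 2.72
tcp_pos: [0.4768, 0.3002, 0.1526]
ee_rot: [[0.961, -0.278, 0.0], [-0.278, -0.961, -0.0], [0.0, -0.0, -1.0]]
wrist_force: [-0.5, -0.7, -0.1]
gripper_width: 0.478
gripper_force: 0.0
```

Call:
{"fn": "arm_command", "kwargs": {"deltas": [[0,0,0,0,0,0,1],[0,0,0,0,0,0,1],[0,0,0,0,0,0,1],[0,0,0,0,0,0,1],[0,0,0,0,0,0,1],[0,0,0,0,0,0,1],[0,0,0,0,0,0,1]]}}

```text
time_s: 3.3
tcp_pos: [0.4768, 0.3002, 0.1524]
ee_rot: [[0.961, -0.278, -0.0], [-0.278, -0.961, -0.0], [0.0, 0.0, -1.0]]
wrist_force: [0.8, 0.2, -0.7]
gripper_width: 0.207
gripper_force: 30.0
```

Call:
{"fn": "arm_command", "kwargs": {"deltas": [[0,0,0,0,0,-0.5,1],[0,0,0,0,0,-1.6,1],[0,0,0,0,0,-1.6,1],[0,0,0,0,0,-1.6,1],[0,0,0,0,0,-1.6,1]]}}

```text
time_s: 3.72
tcp_pos: [0.4763, 0.3, 0.168]
ee_rot: [[0.96, -0.278, -0.001], [-0.278, -0.96, -0.001], [-0.001, 0.001, -1.0]]
wrist_force: [-0.4, -0.4, -3.2]
gripper_width: 0.208
gripper_force: 30.0
```

Call:
{"fn": "arm_command", "kwargs": {"deltas": [[0,0,0,0.7,3,0,1],[0,0,0,1.4,6.2,0,1],[0,0,0,2.2,9.5,0,1],[0,0,0,3.0,12.8,0,1],[0,0,0,3.8,16.1,0,1],[0,0,0,4.6,19.4,0,1],[0,0,0,5.2,22.2,0,1],[0,0,0,5.6,23.7,0,1]]}}

```text
time_s: 4.38
tcp_pos: [0.4629, 0.0541, 0.1679]
ee_rot: [[0.96, -0.28, -0.003], [-0.28, -0.96, -0.001], [-0.002, 0.002, -1.0]]
wrist_force: [0.3, 0.2, -2.8]
gripper_width: 0.198
gripper_force: 30.0
```

Call:
{"fn": "arm_command", "kwargs": {"deltas": [[0,0,0,0,0,0,1],[0,0,0,0,0,0,1],[0,0,0,0,0,0,1]]}}

```text
time_s: 4.63
tcp_pos: [0.4648, 0.0573, 0.1684]
ee_rot: [[0.961, -0.278, 0.0], [-0.278, -0.961, 0.0], [-0.0, -0.0, -1.0]]
wrist_force: [0.3, -0.4, -3.2]
gripper_width: 0.204
gripper_force: 30.0
```

```bash
python3 - <<'E'
from h import *
from station import capture,sense
s=sense();print(s["time_s"],np.round(s["tcp_pos"],4),np.round(s["ee_rot"],3))
for n in("scene","side"): cv2.imwrite(f"pics/{n}1.png",capture(n)["pixels"])
c=capture("wrist");C=cam(c);I=c["pixels"];cv2.imwrite("pics/w2.png",I)
np.savez("w2.npz",K=C[0],r=C[1],t=C[2])
print("block",proj(place(BLOCK[0],[.571,.0277,-.264]),C).round(1).tolist())
t=s["tcp_pos"];print("tool",proj(place([[0,0,.060],[.05,-.028,.026],[.05,.028,.026],[.009,.009,.1885],[.009,-.009,.1885]],[t[0],t[1],-.282]),C).round(1).tolist())
E
```

```text
4.6333 [0.4648 0.0573 0.1684] [[ 0.961 -0.278  0.   ]
 [-0.278 -0.961  0.   ]
 [-0.    -0.    -1.   ]]
block [[416.7, 112.1], [436.0, 109.0], [222.6, 115.6], [203.0, 113.2], [422.1, -5.2], [444.3, -34.4], [213.4, -1.3], [189.9, -29.5]]
tool [[320.4, 242.8], [360.3, 161.1], [280.7, 161.0], [293.6, 322.5], [346.7, 322.6]]
```

View pics/w2.png

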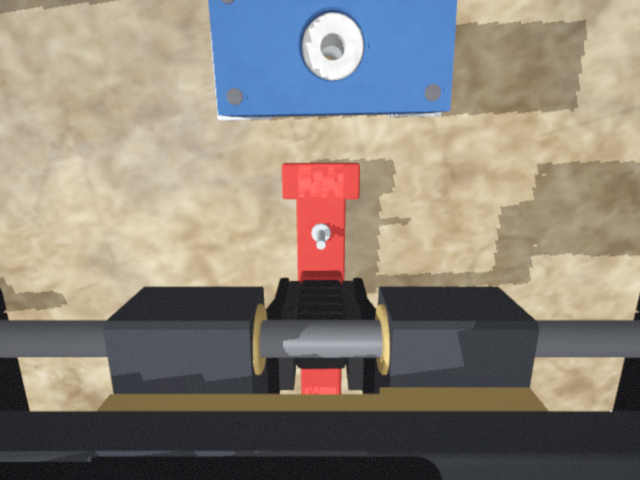

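The wrist view shows the held tool with its foot front corners at (283,163) and (359,163) and the pin tip at about (320,245). The block's near top edge runs from (217,115) to (449,113), and the coupling top is centred at (333,46). The block is ~13 px right of its silhouette fit, so I'll refine it.

```bash
python3 - <<'E'
from h import *
z=np.load("w2.npz");C=(z["K"],z["r"],z["t"])
I=cv2.imread("pics/w2.png")
# blue top mask edges
for n,u,zz in(("coup",(333,46),.106),("cl",(217,115),.11),("cr",(449,113),.11),("tip",(320.5,245.5),.06),("fl",(283,163),.026),("fr",(359.3,163),.026)): print(n,ray(u,C,zz).round(4))
m=cv2.inRange(cv2.cvtColor(I,cv2.COLOR_BGR2HSV),(100,100,30),(125,255,255))
for r in(5,30,60,90,105): 
    x=np.where(m[r])[0];print(r,x.min(),x.max(),[ray((v,r),C,.11).round(4)[:2].tolist() for v in(x.min(),x.max())])
for c in(240,330,420): 
    y=np.where(m[:200,c])[0].max();print(c,y,ray((c,y),C,.11).round(4)[:2])
A=cv2.imread("pics/scene1.png")[215:300,300:370];B=cv2.imread("pics/side1.png")[230:315,310:370]
f=lambda i:cv2.resize(i,None,fx=6,fy=6,interpolation=cv2.INTER_CUBIC)
cv2.imwrite("pics/fx.png",np.hstack([f(A),f(B)]))
E
```

```text
coup [0.5684 0.0212 0.106 ]
cl [0.554  0.0834 0.11  ]
cr [ 0.5239 -0.0242  0.11  ]
tip [0.4629 0.0578 0.06  ]
fl [0.5188 0.0692 0.026 ]
fr [0.5039 0.0175 0.026 ]
5 209 455 [[0.5995, 0.0706], [0.5688, -0.0357]]
30 211 454 [[0.5897, 0.0733], [0.5589, -0.0334]]
60 214 452 [[0.5774, 0.0763], [0.5467, -0.0301]]
90 217 450 [[0.5646, 0.0795], [0.534, -0.0266]]
105 218 449 [[0.5582, 0.0814], [0.5275, -0.0249]]
240 115 [0.5509 0.0727]
330 114 [0.5393 0.031 ]
420 112 [ 0.5282 -0.0108]
```

View pics/fx.png

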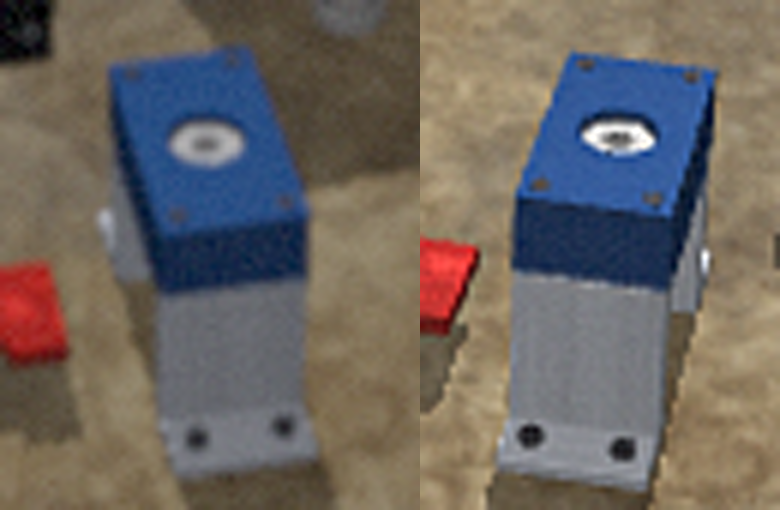

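The crop shows the coupling centre at (206,142) in the scene half and (199,136) in the side half, with the tool's foot corners visible too. I'll cross-check the tool-to-bore offset with these cameras.

```bash
python3 - <<'E'
from h import *
from station import capture,sense
D=cam(capture("scene"));E=cam(capture("side"))
for n,a,b,z in(("coup",(206,142),(199,136),.106),("near bottom",(65,357),(23,330),.016),("far top",(45,265),(60,250),.026)):
    print(n,ray(np.array(a)/6+[300-.4,215-.4],D,z).round(4),ray(np.array(b)/6+[310-.4,230-.4],E,z).round(4))
p=place([[.05,-.028,0],[.05,.028,0]],[.4631,.0575,-.28]);print("expected near,far",p.round(4))
s=sense();print(s["tcp_pos"],s["wrist_force"],s["moment"])
E
```

```text
coup [0.5686 0.0219 0.106 ] [0.5709 0.0247 0.106 ]
near bottom [0.5026 0.0203 0.016 ] [0.5038 0.024  0.016 ]
far top [0.5152 0.0664 0.026 ] [0.5208 0.067  0.026 ]
expected near,far [[0.5034 0.0168 0.    ]
 [0.5189 0.0706 0.    ]]
[0.46470882 0.05775343 0.16843327] [-0.21892181 -0.44553547 -2.29375317] [ 0.02316138 -0.01480717 -0.01668801]
```

All three cameras agree within about 1.5 mm: bore axis is +11.2 cm along the fixture's x from the pin and +0.7 cm in gripper y, with yaw off by 0.02. I'll align, then go in under the block.

Call:
{"fn": "arm_command", "kwargs": {"deltas": [[0,0,-0.01,0,0.5,0,1],[0,0,-0.02,0,1.02,0,1],[0,0,-0.02,0,1.02,0,1],[0,0,-0.02,0,1.02,0,1]]}}

```text
time_s: 5.22
tcp_pos: [0.4616, 0.0469, 0.1686]
ee_rot: [[0.966, -0.259, -0.0], [-0.259, -0.966, -0.0], [-0.0, 0.0, -1.0]]
wrist_force: [0.4, -0.5, -2.7]
gripper_width: 0.209
gripper_force: 30.0
```

Call:
{"fn": "arm_command", "kwargs": {"deltas": [[0,0,0,2,0,0,1],[0,0,0,4,0,0,1],[0,0,0,6,0,0,1],[0,0,0,8,0,0,1],[0,0,0,10,0,0,1],[0,0,0,11.5,0,0,1],[0,0,0,11.5,0,0,1],[0,0,0,11.5,0,0,1]]}}

```text
time_s: 5.88
tcp_pos: [0.5731, 0.0172, 0.1679]
ee_rot: [[0.966, -0.26, -0.001], [-0.26, -0.966, -0.0], [-0.001, 0.0, -1.0]]
wrist_force: [-0.2, 0.2, -3.7]
gripper_width: 0.203
gripper_force: 30.0
```

Call:
{"fn": "arm_command", "kwargs": {"deltas": [[0,0,0,0,0,-0.3,1],[0,0,0,0,0,-0.6,1],[0,0,0,0,0,-0.8,1],[0,0,0,0,0,-0.8,1],[0,0,0,0,0,-0.8,1]]}}

```text
time_s: 6.3
tcp_pos: [0.5728, 0.0177, 0.1772]
ee_rot: [[0.966, -0.258, 0.001], [-0.258, -0.966, 0.0], [0.001, -0.001, -1.0]]
wrist_force: [0.0, 0.6, -2.8]
gripper_width: 0.204
gripper_force: 30.0
```

```bash
python3 - <<'E'
from h import *
from station import capture,sense
s=sense();print({k:np.round(s[k],4).tolist() for k in("tcp_pos","ee_rot","wrist_force","moment")})
A=capture("scene")["pixels"][170:300,260:390];B=capture("side")["pixels"][180:310,265:395]
f=lambda i:cv2.resize(i,None,fx=3,fy=3,interpolation=cv2.INTER_CUBIC)
cv2.imwrite("pics/in.png",np.hstack([f(A),f(B)]))
E
```

```text
{'tcp_pos': [0.5728, 0.0177, 0.1772], 'ee_rot': [[0.966, -0.2585, 0.001], [-0.2585, -0.966, 0.0004], [0.0009, -0.0006, -1.0]], 'wrist_force': [0.0447, 0.5613, -2.8148], 'moment': [0.0308, -0.034, -0.0133]}
```

View pics/in.png

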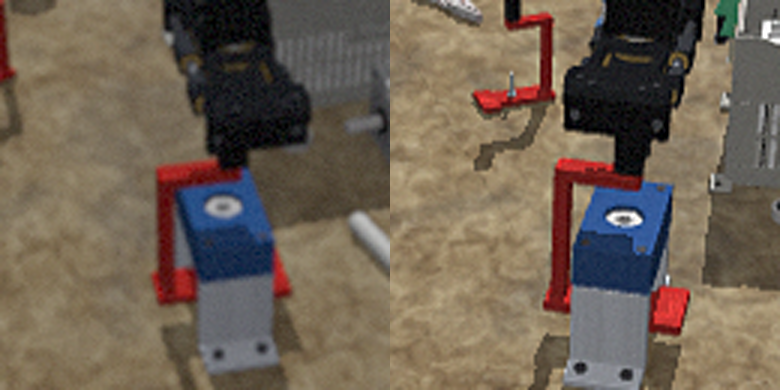

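The tool is in place: the foot passes between the legs and the upper arm sits over the block. Now I'll feel upward in 1 mm steps.

Call:
{"fn": "arm_command", "kwargs": {"deltas": [[0,0,0,0,0,-0.1,1],[0,0,0,0,0,-0.2,1],[0,0,0,0,0,-0.2,1]]}}

```text
time_s: 6.65
tcp_pos: [0.5728, 0.0174, 0.1785]
ee_rot: [[0.966, -0.259, -0.0], [-0.259, -0.966, -0.0], [-0.0, 0.0, -1.0]]
wrist_force: [-0.4, -0.2, -2.9]
gripper_width: 0.201
gripper_force: 30.0
```

Call:
{"fn": "arm_command", "kwargs": {"deltas": [[0,0,0,0,0,-0.05,1],[0,0,0,0,0,-0.1,1],[0,0,0,0,0,-0.1,1]]}}

```text
time_s: 6.9
tcp_pos: [0.5726, 0.0175, 0.1786]
ee_rot: [[0.966, -0.259, -0.001], [-0.259, -0.966, 0.0], [-0.001, 0.0, -1.0]]
wrist_force: [1.2, -0.9, -8.7]
gripper_width: 0.2
gripper_force: 30.0
```

Call:
{"fn": "arm_command", "kwargs": {"deltas": [[0,0,0,0,0,-0.05,1],[0,0,0,0,0,-0.1,1],[0,0,0,0,0,-0.1,1]]}}

```text
time_s: 7.15
tcp_pos: [0.5724, 0.0175, 0.1788]
ee_rot: [[0.966, -0.259, -0.002], [-0.259, -0.966, 0.0], [-0.002, 0.0, -1.0]]
wrist_force: [3.3, -0.9, -15.9]
gripper_width: 0.205
gripper_force: 30.0
```

Plate contact at TCP z ≈ 0.1785, with about 6 N/mm stiffness. Not the hole here; trying the next quadrant.

Call:
{"fn": "arm_command", "kwargs": {"deltas": [[0,0,0,0,0,0.3,1],[0,0,0,0,-0.3,0.4,1],[0,0,0,0,-0.65,0.4,1],[0,0,0,0,-0.65,0.3,1],[0,0,0,0,-0.65,0.2,1],[0,0,0,0,-0.65,0.1,1],[0,0,0,0,-0.65,0.05,1],[0,0,0,0,-0.65,0.05,1]]}}

```text
time_s: 7.82
tcp_pos: [0.5749, 0.0242, 0.1789]
ee_rot: [[0.966, -0.259, 0.0], [-0.259, -0.966, 0.001], [0.0, -0.001, -1.0]]
wrist_force: [4.6, 1.3, -15.6]
gripper_width: 0.203
gripper_force: 30.0
```

Call:
{"fn": "arm_command", "kwargs": {"deltas": [[0,0,0,0,0,0.3,1],[0,0,0,-0.3,0,0.4,1],[0,0,0,-0.65,0,0.4,1],[0,0,0,-0.65,0,0.3,1],[0,0,0,-0.65,0,0.2,1],[0,0,0,-0.65,0,0.1,1],[0,0,0,-0.65,0,0.05,1],[0,0,0,-0.65,0,0.05,1]]}}

```text
time_s: 8.48
tcp_pos: [0.5685, 0.0254, 0.1801]
ee_rot: [[0.966, -0.259, 0.001], [-0.259, -0.966, 0.0], [0.001, -0.0, -1.0]]
wrist_force: [-0.2, -0.5, -2.8]
gripper_width: 0.205
gripper_force: 30.0
```

No contact at 0.1801, so the pin is probably in the hole. Rising gently.

Call:
{"fn": "arm_command", "kwargs": {"deltas": [[0,0,0,0,0,-0.1,1],[0,0,0,0,0,-0.2,1],[0,0,0,0,0,-0.3,1],[0,0,0,0,0,-0.3,1]]}}

```text
time_s: 8.82
tcp_pos: [0.5685, 0.0254, 0.1828]
ee_rot: [[0.966, -0.259, 0.0], [-0.259, -0.966, -0.0], [0.0, -0.0, -1.0]]
wrist_force: [0.1, 0.2, -3.2]
gripper_width: 0.207
gripper_force: 30.0
```

Call:
{"fn": "arm_command", "kwargs": {"deltas": [[0,0,0,0,0,-0.1,1],[0,0,0,0,0,-0.2,1],[0,0,0,0,0,-0.3,1],[0,0,0,0,0,-0.3,1]]}}

```text
time_s: 9.15
tcp_pos: [0.568, 0.0254, 0.1853]
ee_rot: [[0.966, -0.259, -0.001], [-0.259, -0.966, -0.0], [-0.001, 0.0, -1.0]]
wrist_force: [0.5, 0.6, -4.6]
gripper_width: 0.204
gripper_force: 30.0
```

Call:
{"fn": "arm_command", "kwargs": {"deltas": [[0,0,0,0,0,-0.1,1],[0,0,0,0,0,-0.2,1],[0,0,0,0,0,-0.3,1],[0,0,0,0,0,-0.4,1],[0,0,0,0,0,-0.4,1]]}}

```text
time_s: 9.57
tcp_pos: [0.5683, 0.0254, 0.1898]
ee_rot: [[0.966, -0.259, 0.0], [-0.259, -0.966, -0.0], [0.0, 0.0, -1.0]]
wrist_force: [-0.6, 0.3, -4.7]
gripper_width: 0.204
gripper_force: 30.0
```

Call:
{"fn": "arm_command", "kwargs": {"deltas": [[0,0,0,0,0,-0.15,1],[0,0,0,0,0,-0.3,1],[0,0,0,0,0,-0.45,1],[0,0,0,0,0,-0.6,1],[0,0,0,0,0,-0.6,1]]}}

```text
time_s: 9.98
tcp_pos: [0.5687, 0.0254, 0.1962]
ee_rot: [[0.966, -0.259, 0.001], [-0.259, -0.966, -0.0], [0.001, -0.0, -1.0]]
wrist_force: [-0.1, -0.4, -2.6]
gripper_width: 0.201
gripper_force: 30.0
```

Force is lower than the plunger grip should give, so I'll check the coupling's height by triangulating its white top.

```bash
python3 - <<'E'
from h import *
from station import capture,sense
s=sense();print(s["time_s"],np.round(s["tcp_pos"],4),np.round(s["wrist_force"],2))
old=[cv2.imread("pics/scene1.png"),cv2.imread("pics/side1.png")]
out=[]
for n,o,(x,y) in(("scene",old[0],(334,238)),("side",old[1],(343,252))):
    c=capture(n);C=cam(c);I=c["pixels"];cv2.imwrite(f"pics/{n}2.png",I)
    print(n,"pred top z=.106,.118,.125",proj([[.569,.0225,z] for z in(.106,.118,.125)],C).round(1).tolist())
    for im in(o,I):
        h=cv2.cvtColor(im,cv2.COLOR_BGR2HSV)[y-25:y+15,x-14:x+15]
        m=(h[...,1]<60)&(h[...,2]>60);yy,xx=np.where(m);
        print("white n",m.sum(),"cen",xx.mean()+x-14,yy.mean()+y-25,"rows",[int(r) for r in m.sum(1)])
A=cv2.resize(cv2.imread("pics/scene2.png")[200:300,290:380],None,fx=4.4,fy=4.4,interpolation=cv2.INTER_CUBIC)
B=cv2.resize(cv2.imread("pics/side2.png")[210:310,300:390],None,fx=4.4,fy=4.4,interpolation=cv2.INTER_CUBIC)
cv2.imwrite("pics/mid.png",np.hstack([A,B]))
E
```

```text
9.9833 [0.5687 0.0254 0.1962] [-0.08 -0.38 -2.62]
scene pred top z=.106,.118,.125 [[334.0, 238.1], [334.0, 234.2], [334.0, 231.9]]
white n 154 cen 332.84415584415586 232.4025974025974 rows [9, 7, 5, 0, 0, 1, 0, 0, 0, 7, 10, 10, 2, 1, 1, 1, 1, 2, 1, 1, 2, 1, 7, 11, 12, 14, 13, 11, 8, 1, 0, 0, 1, 1, 1, 2, 2, 2, 3, 3]
white n 151 cen 334.1788079470199 234.57615894039736 rows [4, 1, 0, 0, 1, 1, 0, 0, 0, 5, 3, 4, 1, 1, 0, 2, 1, 1, 1, 10, 12, 12, 14, 14, 13, 12, 12, 10, 6, 0, 0, 1, 1, 1, 1, 1, 2, 2, 1, 0]
side pred top z=.106,.118,.125 [[342.0, 252.8], [342.3, 248.4], [342.4, 245.8]]
white n 102 cen 344.1078431372549 250.21568627450978 rows [0, 0, 0, 0, 0, 0, 0, 0, 0, 0, 2, 7, 6, 10, 1, 3, 0, 1, 0, 0, 1, 0, 1, 8, 11, 13, 11, 9, 0, 0, 0, 0, 0, 2, 3, 2, 4, 2, 2, 3]
white n 154 cen 343.7597402597403 248.7012987012987 rows [0, 0, 0, 0, 0, 0, 0, 5, 0, 0, 4, 6, 6, 10, 1, 2, 1, 1, 0, 7, 12, 12, 14, 13, 12, 13, 11, 9, 0, 0, 0, 0, 0, 1, 1, 2, 4, 2, 2, 3]
```

The white top's upper edge rose 3 px in scene and 4 px in side, about 10–12 mm, matching the tip. Pushing the rest (7.5 mm) and holding.

Call:
{"fn": "arm_command", "kwargs": {"deltas": [[0,0,0,0,0,-0.15,1],[0,0,0,0,0,-0.3,1],[0,0,0,0,0,-0.45,1],[0,0,0,0,0,-0.6,1],[0,0,0,0,0,-0.7,1],[0,0,0,0,0,-0.75,1],[0,0,0,0,0,-0.75,1],[0,0,0,0,0,-0.75,1]]}}

```text
time_s: 10.75
tcp_pos: [0.5683, 0.0254, 0.2033]
ee_rot: [[0.966, -0.259, 0.0], [-0.259, -0.966, -0.0], [0.0, 0.0, -1.0]]
wrist_force: [0.7, 0.3, -4.9]
gripper_width: 0.205
gripper_force: 30.0
```

```bash
python3 - <<'E'
from h import *
from station import capture,sense
s=sense();print(s["time_s"],np.round(s["tcp_pos"],4),np.round(s["wrist_force"],2))
for n,(x,y) in(("scene",(334,238)),("side",(343,252))):
    c=capture(n);h=cv2.cvtColor(c["pixels"],cv2.COLOR_BGR2HSV)[y-25:y+15,x-14:x+15]
    m=(h[...,1]<60)&(h[...,2]>60);print([int(r) for r in m.sum(1)])
E
```

```text
10.75 [0.5683 0.0254 0.2033] [ 0.74  0.29 -4.89]
[1, 0, 0, 1, 0, 0, 0, 0, 0, 7, 11, 10, 3, 1, 0, 1, 4, 10, 11, 12, 13, 13, 14, 12, 12, 12, 12, 9, 5, 0, 0, 0, 0, 1, 1, 2, 0, 0, 0, 0]
[0, 0, 0, 0, 5, 2, 0, 0, 0, 0, 3, 6, 6, 11, 1, 2, 3, 10, 11, 12, 14, 13, 14, 13, 12, 13, 11, 9, 0, 0, 0, 0, 0, 3, 3, 2, 4, 1, 0, 0]
```

Risen about 18–19 mm. Now lower to mid-height and withdraw along -x.

Call:
{"fn": "arm_command", "kwargs": {"deltas": [[0,0,0,0,0,0.5,1],[0,0,0,0,0,1.2,1],[0,0,0,0,0,2,1],[0,0,0,0,0,2.8,1],[0,0,0,0,0,3.3,1],[0,0,0,0,0,3.3,1],[0,0,0,0,0,3.3,1]]}}

```text
time_s: 11.43
tcp_pos: [0.5682, 0.0253, 0.1695]
ee_rot: [[0.966, -0.259, -0.001], [-0.259, -0.966, -0.001], [-0.001, 0.001, -1.0]]
wrist_force: [-0.3, 0.7, -3.1]
gripper_width: 0.205
gripper_force: 30.0
```

Call:
{"fn": "arm_command", "kwargs": {"deltas": [[0,0,0,-1.5,0,0,1],[0,0,0,-3.5,0,0,1],[0,0,0,-6,0,0,1],[0,0,0,-8.5,0,0,1],[0,0,0,-11,0,0,1],[0,0,0,-13,0,0,1],[0,0,0,-14,0,0,1],[0,0,0,-14,0,0,1]]}}

```text
time_s: 12.1
tcp_pos: [0.4317, 0.0618, 0.1708]
ee_rot: [[0.966, -0.257, 0.001], [-0.257, -0.966, 0.001], [0.001, -0.001, -1.0]]
wrist_force: [-0.8, 0.3, -2.6]
gripper_width: 0.209
gripper_force: 30.0
```

Call:
{"fn": "arm_command", "kwargs": {"deltas": [[0,0,0,0,0,0.5,1],[0,0,0,0,0,1,1],[0,0,0,0,0,1.4,1],[0,0,0,0,0,1.6,1],[0,0,0,0,0,1.7,1],[0,0,0,0,0,1.7,1]]}}

```text
time_s: 12.6
tcp_pos: [0.4334, 0.0615, 0.1527]
ee_rot: [[0.966, -0.259, -0.001], [-0.259, -0.966, -0.001], [-0.0, 0.001, -1.0]]
wrist_force: [-0.7, -0.1, -2.4]
gripper_width: 0.206
gripper_force: 30.0
```

Call:
{"fn": "arm_command", "kwargs": {"deltas": [[0,0,0,0,0,0.05,1],[0,0,0,0,0,0.1,1],[0,0,0,0,0,0.1,1]]}}

```text
time_s: 12.85
tcp_pos: [0.4334, 0.0617, 0.1524]
ee_rot: [[0.966, -0.259, 0.001], [-0.259, -0.966, 0.0], [0.001, -0.0, -1.0]]
wrist_force: [-0.9, -0.2, 0.1]
gripper_width: 0.204
gripper_force: 30.0
```

Now on the counter. Release, keeping the arm still, then rise straight up.

Call:
{"fn": "arm_command", "kwargs": {"deltas": [[0,0,0,0,0,0,0.2],[0,0,0,0,0,0,-0.2],[0,0,0,0,0,0,-0.2],[0,0,0,0,0,0,-0.2],[0,0,0,0,0,0,-0.2],[0,0,0,0,0,0,-0.2],[0,0,0,0,0,0,-0.2],[0,0,0,0,0,0,-0.2]]}}

```text
time_s: 13.52
tcp_pos: [0.4331, 0.0617, 0.1521]
ee_rot: [[0.966, -0.259, 0.0], [-0.259, -0.966, 0.0], [0.0, -0.0, -1.0]]
wrist_force: [0.4, -0.8, 0.4]
gripper_width: 0.591
gripper_force: 0.0
```

Call:
{"fn": "arm_command", "kwargs": {"deltas": [[0,0,0,0,0,-1.5,-0.2],[0,0,0,0,0,-4,-0.2],[0,0,0,0,0,-7,-0.2],[0,0,0,0,0,-10,-0.2],[0,0,0,0,0,-12,-0.2],[0,0,0,0,0,-12,-0.2]]}}

```text
time_s: 14.02
tcp_pos: [0.4355, 0.0624, 0.2769]
ee_rot: [[0.966, -0.258, 0.01], [-0.258, -0.966, 0.003], [0.008, -0.006, -1.0]]
wrist_force: [0.4, -0.0, 0.0]
gripper_width: 0.601
gripper_force: 0.0
```

```bash
python3 - <<'E'
from h import *
from station import capture,sense
s=sense();print(s["time_s"],np.round(s["tcp_pos"],4),s["gripper_width"])
c=capture("wrist");C=cam(c);I=c["pixels"]
print(proj([[.569,.0225,.125],[.4334,.0617,.1725],[.4334,.0617,.044]],C).round(1))
A=cv2.resize(I,(440,330));
S=[cv2.resize(capture(n)["pixels"][y:y+110,x:x+120],(360,330),interpolation=cv2.INTER_CUBIC) for n,x,y in(("side",255,190),)]
cv2.imwrite("pics/after.png",np.hstack([A]+S))
cv2.imwrite("pics/w3.png",I);np.savez("w3.npz",K=C[0],r=C[1],t=C[2])
E
```

```text
14.0167 [0.4355 0.0624 0.2769] 0.6010806996788514
[[327.1  26.5]
 [322.5 248.6]
 [322.7 210.6]]
```

View pics/after.png

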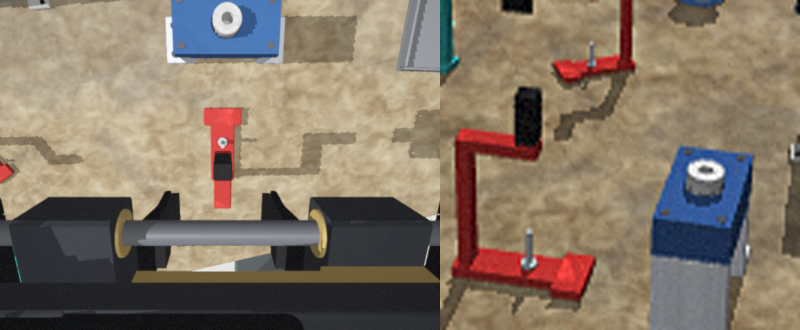

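The tool stands upright on the counter (pin, foot and shadow look right in the side view), and the coupling stands proud in the bore. Its top is at (228,19) in the wrist half, or (331.6,27.6) at full size. Moving over it.

Call:
{"fn": "arm_command", "kwargs": {"deltas": [[0,0,0,3,0.1,0,-0.2],[0,0,0,6,0.2,0,-0.2],[0,0,0,9,0.3,0,-0.2],[0,0,0,12,0.36,0,-0.2],[0,0,0,14.15,0.36,0,-0.2],[0,0,0,14.15,0.36,0,-0.2],[0,0,0,14.15,0.36,0,-0.2]]}}

```text
time_s: 14.7
tcp_pos: [0.5686, 0.0211, 0.2693]
ee_rot: [[0.966, -0.26, -0.005], [-0.26, -0.966, -0.001], [-0.005, 0.002, -1.0]]
wrist_force: [-0.3, 0.5, 1.4]
gripper_width: 0.601
gripper_force: 0.0
```

Call:
{"fn": "arm_command", "kwargs": {"deltas": [[0,0,0,0,0,3,-0.2],[0,0,0,0,0,6,-0.2],[0,0,0,0,0,8.5,-0.2],[0,0,0,0,0,10.5,-0.2],[0,0,0,0,0,11.5,-0.2],[0,0,0,0,0,12,-0.2],[0,0,0,0,0,12,-0.2],[0,0,0,0,0,12,-0.2]]}}

```text
time_s: 15.37
tcp_pos: [0.5692, 0.0218, 0.1531]
ee_rot: [[0.966, -0.258, 0.002], [-0.258, -0.966, 0.0], [0.002, -0.001, -1.0]]
wrist_force: [0.4, -0.3, 0.8]
gripper_width: 0.6
gripper_force: 0.0
```

Call:
{"fn": "arm_command", "kwargs": {"deltas": [[0,0,0,0,0,1,-0.2],[0,0,0,0,0,1.7,-0.2],[0,0,0,0,0,2,-0.2],[0,0,0,0,0,2,-0.2],[0,0,0,0,0,2,-0.2]]}}

```text
time_s: 15.78
tcp_pos: [0.5688, 0.0215, 0.1319]
ee_rot: [[0.966, -0.259, -0.0], [-0.259, -0.966, -0.0], [-0.0, 0.0, -1.0]]
wrist_force: [0.6, 0.7, -0.9]
gripper_width: 0.605
gripper_force: 0.0
```

Call:
{"fn": "arm_command", "kwargs": {"deltas": [[0,0,0,0,0,0,0.2],[0,0,0,0,0,0,0.6],[0,0,0,0,0,0,0.6],[0,0,0,0,0,0,0.6],[0,0,0,0,0,0,0.6],[0,0,0,0,0,0,0.6],[0,0,0,0,0,0,1],[0,0,0,0,0,0,1]]}}

```text
time_s: 16.45
tcp_pos: [0.5688, 0.0215, 0.132]
ee_rot: [[0.966, -0.259, 0.0], [-0.259, -0.966, -0.0], [0.0, 0.0, -1.0]]
wrist_force: [-0.1, -1.3, -0.6]
gripper_width: 0.32
gripper_force: 30.0
```

Gripped (0.32 ≈ 28 mm). Lifting out.

Call:
{"fn": "arm_command", "kwargs": {"deltas": [[0,0,0,0,0,-0.2,1],[0,0,0,0,0,-0.5,1],[0,0,0,0,0,-1,1],[0,0,0,0,0,-1.5,1],[0,0,0,0,0,-2.5,1],[0,0,0,0,0,-4,1],[0,0,0,0,0,-6,1],[0,0,0,0,0,-6,1]]}}

```text
time_s: 17.12
tcp_pos: [0.5713, 0.0219, 0.1972]
ee_rot: [[0.966, -0.258, 0.009], [-0.258, -0.966, 0.001], [0.008, -0.003, -1.0]]
wrist_force: [1.5, 0.7, -0.9]
gripper_width: 0.32
gripper_force: 30.0
```

```bash
python3 - <<'E'
from h import *
from station import capture,sense
s=sense();print(s["time_s"],np.round(s["tcp_pos"],4),s["gripper_width"],np.round(s["wrist_force"],2))
d=np.array([.4975,-.2934])-s["tcp_pos"][:2];R=np.array(s["ee_rot"]);print("to tray cm",(R[:2,:2].T@d*100).round(2))
I=cv2.imread("pics/scene2.png")
for n,(x,y) in(("scene",(334,238)),("side",(343,252))):
    c=capture(n);C=cam(c);I=c["pixels"];cv2.imwrite(f"pics/{n}4.png",I)
    t=s["tcp_pos"]
    for z in (-.006,-.036): 
        u=proj([[t[0],t[1],t[2]+z]],C)[0];print(n,z,u.round(1))
    x,y=proj([[t[0],t[1],t[2]-.03]],C)[0].astype(int)
    h=cv2.cvtColor(I,cv2.COLOR_BGR2HSV)[y-18:y+16,x-3:x+4];m=(h[...,1]<60)&(h[...,2]>70);print(y-18,m.sum(1).tolist())
E
```

```text
17.1167 [0.5713 0.0219 0.1972] 0.31991968653715025 [ 1.45  0.72 -0.86]
to tray cm [ 1.   32.36]
scene -0.006 [335.3 209.5]
scene -0.036 [335.2 219.8]
199 [0, 0, 0, 0, 0, 0, 0, 0, 0, 0, 0, 0, 0, 0, 0, 1, 1, 1, 1, 0, 0, 3, 7, 7, 7, 2, 0, 0, 0, 0, 0, 0, 0, 0]
side -0.006 [344.7 220.7]
side -0.036 [344.1 232.3]
211 [0, 0, 0, 0, 0, 0, 0, 0, 0, 0, 0, 0, 0, 0, 0, 0, 0, 0, 0, 0, 0, 7, 7, 7, 7, 7, 3, 1, 5, 0, 0, 0, 0, 0]
```

Coupling is held in the fingers. Carry to the tray.

Call:
{"fn": "arm_command", "kwargs": {"deltas": [[0,0,0,0.1,2,0,1],[0,0,0,0.3,5,0,1],[0,0,0,0.5,8.5,0,1],[0,0,0,0.6,12,0,1],[0,0,0,0.7,15.5,0,1],[0,0,0,0.8,19,0,1],[0,0,0,1,22.5,0,1],[0,0,0,1.1,26,0,1]]}}

```text
time_s: 17.88
tcp_pos: [0.5108, -0.2337, 0.1911]
ee_rot: [[0.966, -0.259, -0.002], [-0.259, -0.966, 0.001], [-0.002, -0.0, -1.0]]
wrist_force: [1.3, 0.5, -0.8]
gripper_width: 0.326
gripper_force: 30.0
```

Call:
{"fn": "arm_command", "kwargs": {"deltas": [[0,0,0,0.1,3,0,1],[0,0,0,0.2,5.5,0,1],[0,0,0,0.2,6.3,0,1],[0,0,0,0.2,6.3,3,1],[0,0,0,0.2,6.3,6,1],[0,0,0,0.2,6.3,9,1],[0,0,0,0.2,6.3,11,1],[0,0,0,0.2,6.3,11,1]]}}

```text
time_s: 18.55
tcp_pos: [0.4939, -0.2919, 0.0766]
ee_rot: [[0.966, -0.26, -0.011], [-0.26, -0.966, 0.004], [-0.012, -0.001, -1.0]]
wrist_force: [-0.4, 0.0, -1.7]
gripper_width: 0.321
gripper_force: 30.0
```

Call:
{"fn": "arm_command", "kwargs": {"deltas": [[0,0,0,0,0,1,1],[0,0,0,0,0,2,1],[0,0,0,0,0,2.8,1],[0,0,0,0,0,3.3,1],[0,0,0,0,0,3.3,1],[0,0,0,0,0,3.3,1]]}}

```text
time_s: 19.05
tcp_pos: [0.4979, -0.2939, 0.0492]
ee_rot: [[0.966, -0.259, 0.0], [-0.259, -0.966, -0.0], [0.0, 0.0, -1.0]]
wrist_force: [0.9, 0.5, -0.5]
gripper_width: 0.319
gripper_force: 30.0
```

Call:
{"fn": "arm_command", "kwargs": {"deltas": [[0,0,0,0,0,0.3,1],[0,0,0,0,0,0.6,1],[0,0,0,0,0,0.6,1],[0,0,0,0,0,0.6,1]]}}

```text
time_s: 19.38
tcp_pos: [0.4977, -0.2938, 0.043]
ee_rot: [[0.966, -0.259, -0.0], [-0.259, -0.966, 0.0], [-0.0, -0.0, -1.0]]
wrist_force: [-0.5, 0.2, -0.7]
gripper_width: 0.323
gripper_force: 30.0
```

Call:
{"fn": "arm_command", "kwargs": {"deltas": [[0,0,0,0,0,0.05,1],[0,0,0,0,0,0.1,1],[0,0,0,0,0,0.1,1]]}}

```text
time_s: 19.63
tcp_pos: [0.4981, -0.294, 0.0425]
ee_rot: [[0.966, -0.259, 0.001], [-0.259, -0.966, -0.0], [0.001, 0.0, -1.0]]
wrist_force: [-0.8, 1.1, 1.0]
gripper_width: 0.316
gripper_force: 30.0
```

Call:
{"fn": "arm_command", "kwargs": {"deltas": [[0,0,0,0,0,0.05,1],[0,0,0,0,0,0.1,1],[0,0,0,0,0,0.1,1]]}}

```text
time_s: 19.88
tcp_pos: [0.4985, -0.2941, 0.042]
ee_rot: [[0.966, -0.258, 0.002], [-0.258, -0.966, -0.001], [0.002, 0.0, -1.0]]
wrist_force: [-0.6, 0.4, 5.3]
gripper_width: 0.318
gripper_force: 30.0
```

On the floor. Release and retreat up.

Call:
{"fn": "arm_command", "kwargs": {"deltas": [[0,0,0,0,0,-0.05,0.1],[0,0,0,0,0,-0.05,-0.1],[0,0,0,0,0,-0.05,-0.2],[0,0,0,0,0,-0.05,-0.2],[0,0,0,0,0,-0.05,-0.2],[0,0,0,0,0,-0.05,-0.2],[0,0,0,0,0,-0.05,-0.2]]}}

```text
time_s: 20.47
tcp_pos: [0.4977, -0.2938, 0.0414]
ee_rot: [[0.966, -0.259, -0.0], [-0.259, -0.966, 0.0], [-0.0, -0.0, -1.0]]
wrist_force: [0.1, 0.4, -0.1]
gripper_width: 0.593
gripper_force: 0.0
```

Call:
{"fn": "arm_command", "kwargs": {"deltas": [[0,0,0,0,0,-1.5,-0.2],[0,0,0,0,0,-4,-0.2],[0,0,0,0,0,-8,-0.2],[0,0,0,0,0,-12,-0.2],[0,0,0,0,0,-15,-0.2],[0,0,0,0,0,-15,-0.2],[0,0,0,0,0,-15,-0.2]]}}

```text
time_s: 21.05
tcp_pos: [0.4987, -0.294, 0.1939]
ee_rot: [[0.966, -0.259, 0.005], [-0.259, -0.966, -0.001], [0.005, -0.0, -1.0]]
wrist_force: [-0.5, -0.8, -1.1]
gripper_width: 0.595
gripper_force: 0.0
```

```bash
python3 - <<'E'
from h import *
from station import capture,sense
s=sense();print(s["time_s"],s["tcp_pos"])
for n in("scene","side"):
    c=capture(n);C=cam(c);I=c["pixels"];cv2.imwrite(f"pics/{n}5.png",I)
    P=proj([[.4985,-.294,.034],[.4985,-.294,.004]],C).round(1);x,y=P.mean(0).astype(int)
    h=cv2.cvtColor(I,cv2.COLOR_BGR2GRAY)[y-24:y+24,x-20:x+21]
    m=np.uint8(h>150);n_,l,st,ce=cv2.connectedComponentsWithStats(m);k=st[1:,4].argmax()+1
    print(n,P.tolist(),"bright blob",st[k],ce[k]+[x-20,y-24])
    q=proj(place([[0,0,.15]],[.4334,.0617,-.26]),C)[0];print("tool handle grey at expected",q.round(1),I[int(q[1]),int(q[0])])
E
```

```text
21.05 [ 0.4987032  -0.29398698  0.19386158]
scene [[374.1, 361.5], [373.2, 370.6]] bright blob [15 15 13 11 86] [374.01162791 362.08139535]
tool handle grey at expected [275.2 230.4] [ 3 13  7]
side [[318.2, 370.4], [317.9, 382.0]] bright blob [ 14  13  15  11 113] [319.00884956 370.07079646]
tool handle grey at expected [283.7 228.5] [19 17 13]
```

The coupling's top face is at the height and place expected of an upright coupling in both cameras, and the tool still stands. I'll hold briefly and hand in.

Call:
{"fn": "arm_command", "kwargs": {"deltas": [[0,0,0,0,0,0,-0.2],[0,0,0,0,0,0,-0.2],[0,0,0,0,0,0,-0.2]]}}

```text
time_s: 21.4
tcp_pos: [0.4973, -0.2937, 0.1902]
ee_rot: [[0.966, -0.259, -0.003], [-0.259, -0.966, 0.001], [-0.003, -0.0, -1.0]]
wrist_force: [0.2, 0.7, -0.8]
gripper_width: 0.599
gripper_force: 0.0
```

```bash
python3 -c "
from station import finish_job
print(finish_job())"
```

```text
the job is handed in; nothing more can be done
None
```

The job is handed in at 21.4 s of the 72 s allowed, verdict not shown: the coupling was pushed up about 19 mm, the red tool stood back upright on the counter, and the cameras put the coupling upright in the grey tray.

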